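Tap-test three iron castings in order

TASK

Tap-test the three new castings with the fingertips, lightly, on top, from above: first the kettle lid, then the bell, then the upside-down cup. Each tap should make the pan under that casting sink by about 5 mm, well short of its stop, where it stays as the mark of a tested piece. Do not lift, tip or shift the castings, keep the fingers off the rests, and leave the brush, the jar and the iron ring alone.

Things in the scene. Friction and masses are not known exactly. Their poses are not given: they have to be found in the camera images.
- lid: round dark iron kettle lid lying right way up: a low disc 96 mm across with a flat-topped knob 28 mm across in the middle; 36 mm high in all, the lowest and widest of the three castings. Loose, about 0.3 kg. Origin at the centre of its underside, z up; it stands in the middle of the pan of its own rest, its underside 58 mm above the bench at the start
- lid_top (a point): the spot to tap: centre of the flat top of the lid, 36 mm above its underside (94 mm above the bench at the start); moves with the lid
- rest_lid: fixed rest under the lid: grey iron foot 96 mm across and 30 mm high, with a bare metal pan 112 mm across and 6 mm thick on a stem above it. Origin on the bench under the centre of the foot, z up
- pan_lid (a joint): how far the pan under the lid has sunk, in m: 0 at the start (fully up), 0.016 at its bottom stop. It slides straight down under a push of about 3 to 5 N on the casting and stays, by friction, where the push leaves it; nothing brings it up again
- bell: dark iron hand-size bell standing on its mouth: 80 mm across at the mouth, narrowing to a flat crown 24 mm across; 90 mm high, the tallest of the three castings. Loose, about 0.3 kg. Origin at the centre of its underside, z up; it stands in the middle of the pan of its own rest, its underside 58 mm above the bench at the start
- bell_top (a point): the spot to tap: centre of the flat top of the bell, 90 mm above its underside (148 mm above the bench at the start); moves with the bell
- rest_bell: fixed rest under the bell: grey iron foot 96 mm across and 30 mm high, with a bare metal pan 112 mm across and 6 mm thick on a stem above it. Origin on the bench under the centre of the foot, z up
- pan_bell (a joint): how far the pan under the bell has sunk, in m: 0 at the start (fully up), 0.016 at its bottom stop. It slides straight down under a push of about 3 to 5 N on the casting and stays, by friction, where the push leaves it; nothing brings it up again
- cup: dark iron tea cup standing upside down: 78 mm across at the rim, below, narrowing to a flat round foot 42 mm across on top; 64 mm high. Loose, about 0.3 kg. Origin at the centre of its underside, z up; it stands in the middle of the pan of its own rest, its underside 58 mm above the bench at the start
- cup_top (a point): the spot to tap: centre of the flat top of the cup, 64 mm above its underside (122 mm above the bench at the start); moves with the cup
- rest_cup: fixed rest under the cup: grey iron foot 96 mm across and 30 mm high, with a bare metal pan 112 mm across and 6 mm thick on a stem above it. Origin on the bench under the centre of the foot, z up
- pan_cup (a joint): how far the pan under the cup has sunk, in m: 0 at the start (fully up), 0.016 at its bottom stop. It slides straight down under a push of about 3 to 5 N on the casting and stays, by friction, where the push leaves it; nothing brings it up again
- brush: loose wooden-handled brush, 200 mm long, lying on the bench beyond the rests; origin at its underside; leave alone
- jar: closed dark jar, 60 mm across, 75 mm high, loose, standing beyond the rests; origin at the centre of its underside; leave alone
- trivet: loose dark iron ring, 84 mm across, 12 mm high, lying flat between the robot and the rests; origin at the centre of its underside; leave alone
There are look-alikes about, which are no part of the job. What is shaped like the lid but blue or purple is not meant.

How it is judged:
On the way, in this order (a step that is already met when the one before it is completed fails the run):
1. the fingers tap the lid and its pan sinks by more than 2 mm (contact force between the fingers and lid above 0.3 N and value of joint pan_lid above 0.002 m), for 0.02 s.
2. the fingers tap the bell and its pan sinks by more than 2 mm (contact force between the fingers and bell above 0.3 N and value of joint pan_bell above 0.002 m), for 0.02 s.
3. the fingers tap the cup and its pan sinks by more than 2 mm (contact force between the fingers and cup above 0.3 N and value of joint pan_cup above 0.002 m), for 0.02 s.
At the end, for the whole second after the job is handed in: Each of the three pans has sunk by 2 to 10 mm, and each casting stands still and upright (within 0.12 rad) on its own rest, within 15 mm of the rest's axis (value of joint pan_lid between 0.002 and 0.01 m and horizontal distance between lid and rest_lid below 0.015 m and angle between each of lid, bell, cup's own z axis and vertical below 0.12 rad and linear speed of each of lid, bell, cup below 0.01 m/s and value of joint pan_bell between 0.002 and 0.01 m and horizontal distance between bell and rest_bell below 0.015 m and value of joint pan_cup between 0.002 and 0.01 m and horizontal distance between cup and rest_cup below 0.015 m); the robot touches nothing.
It fails at once if a pan goes down more than 2 mm before the pan whose turn comes earlier has (order: lid, bell, cup) ((value of joint pan_bell above 0.002 m and value of joint pan_lid below 0.002 m) or (value of joint pan_cup above 0.002 m and value of joint pan_bell below 0.002 m)).
It fails at once if a casting is tapped too hard: its pan driven down 12 mm or more, or the fingers press on it with more than 20 N (value of joint any of pan_lid, pan_bell, pan_cup above 0.012 m or contact force between the fingers and lid above 20 N or contact force between the fingers and bell above 20 N or contact force between the fingers and cup above 20 N).
It fails at once if a casting is lifted more than 8 mm, tipped past 0.3 rad, or shifted more than 20 mm from the middle of its rest (z of lid in the frame of rest_lid above 0.066 m or angle between any of lid, bell, cup's own z axis and vertical above 0.3 rad or horizontal distance between lid and rest_lid above 0.02 m or z of bell in the frame of rest_bell above 0.066 m or horizontal distance between bell and rest_bell above 0.02 m or z of cup in the frame of rest_cup above 0.066 m or horizontal distance between cup and rest_cup above 0.02 m).
It fails at once if the fingers push on a rest or its pan (over 1 N) (contact force between the fingers and rest_lid above 1 N or contact force between the fingers and rest_bell above 1 N or contact force between the fingers and rest_cup above 1 N).
It fails at once if the brush, the jar or the iron ring is moved more than 15 mm (distance of any of brush, jar, trivet from where it was at the start of the episode above 0.015 m).
It also fails if it takes over 48 s, if anything falls off the work surface, if the arm or the gripper's body presses on something with over 40 N, if the wrist force passes 120 N, or if a joint passes its speed limit or range.

ROBOT

A 6-joint arm with a two-finger parallel gripper is mounted at the origin on the work surface. World frame = base frame: x ahead of the robot, y to its left, z up, the work surface at z = 0. Lengths are in m, angles in rad, forces in N, time in s.
With the tool pointing down it reaches from about 0.325 to 0.775 m from the base axis. Payload 5.5 kg.
Tool frame: the origin (TCP) lies at the very end of the fingers, on their centre line; the grasp point (between the pads) lies 19 mm behind it (ctrl.pinch_z is the distance from the TCP to the grasp point, in m); z points along the fingers, y is the line along which they close (so a half turn about z gives the same grasp; the last joint's range is limited). The gripper opens to 85 mm and grips with 20 to 120 N. Pads are 22 mm wide; open, the fingers measure 114 mm over their backs; the gripper's body (76 mm by 85 mm) begins 54 mm behind the grasp point. The pads swing forward as they close: fully open they stand 13 mm farther back than shut.
Start: joints at [-1.323, 0.091, 1.231, -0, 1.82, -0.057], TCP at [0.18, -0.572, 0.209] pointing down, gripper open.
Joint ranges: [-2.87, 2.87], [-0.86, 2.18], [0.17, 2.46], [-1.51, 4.65], [0.06, 2.69], [-2.65, 2.65]. Speed limits (rad/s): [2.57, 2.57, 3.01, 3.14, 3.14, 3.14].

INTERFACE

Orientations are given as a unit quaternion [w, x, y, z].
In Python, from bench import ctrl gives the robot as it stands. Calls block until the motion is done:
- ctrl.reach(position, orientation): joint-space move of the TCP to a pose.
- ctrl.move_l(position, max_speed=0.15, ori=None, max_force=None): straight line of the TCP; ori=None keeps the orientation; max_speed is the mean speed in m/s. With max_force (N) it stops when the force on the tool has changed by that much, and returns True; else False.
- ctrl.move_joints(angles): joint-space move.
- ctrl.grip(opening, grip_force=None): opening from 0.0 (shut) to 1.0 (fully open); grip_force is the grip in N (None keeps the last); returns when the fingers have stopped.
- ctrl.wait(seconds).
- ctrl.inverse_kinematics(position, orientation): joint angles nearest the present ones, or None.
- ctrl.snapshot(name): name is "scene" or "top"; returns the picture (384x512x3 uint8, blue, green, red); there is no depth.
- ctrl.camera_info(name): a dict with "vertical_fov" (degrees; the focal length in pixels is half the picture's height over the tangent of half this angle, whatever the lens; pixels are square), "cx", "cy" (the principal point, pixels), "R" (3x3) and "t" (3): a world point X has camera coordinates R X + t. Camera axes: x right, y down, z forward; pixel columns grow to the right and rows downward; lengths in m; the calibration is good to about 2 mm. A picture is of the moment at which its call begins. camera_info takes no time and is no camera call.
A pose or a line that the arm cannot do raises ctrl.PlanningError and nothing moves.
- ctrl.hand_in(): hands the job in; it is judged then, once.
Readings, each from a call of its own:
- ctrl.read_time(): time.
- ctrl.read_joint_positions(): joint angles.
- ctrl.read_qvel(): joint speeds.
- ctrl.read_joint_torque(): joint torques, N m.
- ctrl.read_ee_pos(): TCP position.
- ctrl.read_eef_rot(): TCP orientation.
- ctrl.read_wrist_force(): force on the tool from outside, world axes, zero at the start.
- ctrl.read_wrist_torque(): the same for the moment, N m.
- ctrl.read_gripper_width(): opening from 0.0 (shut) to 1.0 (fully open).
- ctrl.read_grip_force(): force on a finger pad.
Only numpy, scipy, OpenCV 4.12 (cv2) and the standard library are available. Lean on these libraries where they do the work, as an engineer would, in place of code of your own. Each camera call takes 0.05 s, during which the arm holds its last target. There are 200 camera calls.

## Working session

There is one attempt and no reset: what is moved stays moved. The work goes in short steps, each a Python script; the robot and the scene stay as the last script left them, time stands still between calls to the robot, and variables do not carry over. Pictures are saved under pics/ and viewed, at most 10 in all, crops included, and the job is handed in when it is done.

```bash
mkdir -p pics; python3 - <<'E'
from bench import ctrl
import cv2,numpy as np
for n in("scene","top"):
    im=ctrl.snapshot(n); cv2.imwrite(f"pics/{n}0.png",im); i=ctrl.camera_info(n)
    print(n,i["vertical_fov"],i["cx"],i["cy"],np.round(i["R"],3).tolist(),np.round(i["t"],3).tolist(), {k for k in i})
a,b=cv2.imread("pics/scene0.png"),cv2.imread("pics/top0.png")
cv2.imwrite("pics/both.png",np.vstack([a,b])[:, :])
print(ctrl.read_time(),ctrl.read_eef_rot(),ctrl.read_gripper_width())
E
```

```text
scene 52.262274042920986 253.8300976682589 184.44019778829195 [[0.074, 0.997, 0.018], [0.617, -0.032, -0.786], [-0.783, 0.069, -0.618]] [-0.001, -0.247, 1.552] {'R', 't', 'vertical_fov', 'cx', 'cy'}
top 56.37964399781597 252.8428226048405 185.59245643013475 [[0.004, -1.0, 0.006], [-0.991, -0.005, -0.133], [0.133, -0.005, -0.991]] [-0.061, 0.542, 0.826] {'R', 't', 'vertical_fov', 'cx', 'cy'}
0.1 [-8.68516806e-04  9.88410669e-01  1.51801133e-01 -1.01040355e-04] 1.0033176467553446
```

View pics/scene0.png

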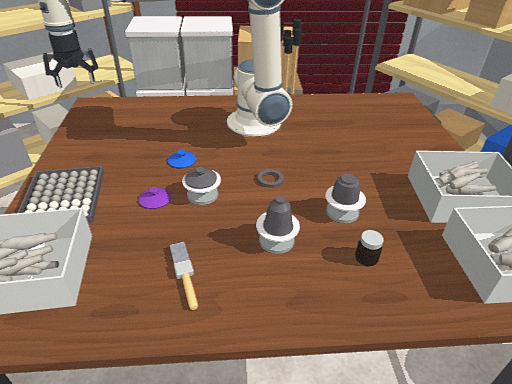

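View pics/top0.png

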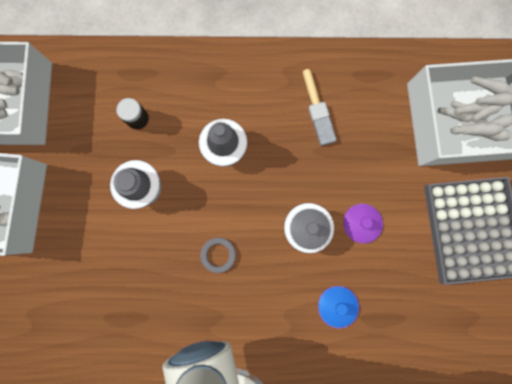

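The scene view shows the lid at about (202,183), the bell at (279,222) and the cup at (346,195). In the top view they are at (309,228), (222,141) and (135,184). The lid-like candidates in the top view are the dark iron one at (309,228) on a white-rimmed rest, the purple one at (364,224) and the blue one at (339,307). The dark one fits, because blue and purple are excluded and only it stands on a pan. Next I'll measure the pans and check an enlarged crop.

```bash
cat > h.py <<'E'
from bench import ctrl
import cv2,numpy as np
def ray(n,uv,z):
    i=ctrl.camera_info(n); R=np.array(i["R"]);t=np.array(i["t"])
    f=192/np.tan(np.radians(i["vertical_fov"]/2))
    d=R.T@np.array([(uv[0]-i["cx"])/f,(uv[1]-i["cy"])/f,1]); c=-R.T@t
    return c+d*(z-c[2])/d[2]
def proj(n,X):
    i=ctrl.camera_info(n); f=192/np.tan(np.radians(i["vertical_fov"]/2))
    p=np.array(i["R"])@X+i["t"]; return f*p[:2]/p[2]+[i["cx"],i["cy"]]
def pan(n,im,c,r=34,z=.058,thr=165):
    hsv=cv2.cvtColor(im,cv2.COLOR_BGR2HSV)
    m=((hsv[...,2]>thr)&(hsv[...,1]<60)).astype(np.uint8)*255
    roi=np.zeros_like(m); cv2.circle(roi,c,r,255,-1); m&=roi
    cs,_=cv2.findContours(m,cv2.RETR_EXTERNAL,cv2.CHAIN_APPROX_NONE)
    hull=cv2.convexHull(np.vstack([k for k in cs if len(k)>15]))[:,0]
    P=np.array([ray(n,p,z)[:2] for p in hull.astype(float)])
    (cc,rr)=cv2.minEnclosingCircle(P.astype(np.float32))
    e=cv2.fitEllipse((P*1000).astype(np.float32))
    return np.array(e[0])/1000,np.array(e[1]),np.array(cc),2*rr
E
python3 - <<'E'
from h import *
T=cv2.imread("pics/top0.png");S=cv2.imread("pics/scene0.png")
top=dict(lid=((309,228),.094),bell=((222,141),.148),cup=((135,184),.122)); sc=dict(lid=(202,183),bell=(278,226),cup=(346,198))
tiles=[]
for k,(c,z) in top.items():
    a=pan("top",T,c); b=pan("scene",S,sc[k],24)
    print(k,"top",np.round(a[0],4),a[1].round(),np.round(a[2],4),round(a[3],4),"| scene",np.round(b[0],4),b[1].round())
    P=np.append(a[0],z); u=proj("top",P);v=proj("scene",P); row=[]
    for im,q,cc in((T,u,c),(S,v,sc[k])):
        x0,y0=cc[0]-32,cc[1]-32
        w=cv2.resize(im[y0:y0+64,x0:x0+64],None,fx=4,fy=4,interpolation=cv2.INTER_CUBIC)
        cv2.drawMarker(w,tuple(int(s) for s in ((q-[x0,y0]+.5)*4)),(0,0,255),0,14,1); row.append(w)
    tiles.append(np.vstack(row))
cv2.imwrite("pics/c1.png",np.hstack(tiles))
print("trivet",ray("top",(218,256),.006),"jar",ray("top",(129,110),.075))
E
```

```text
lid top [ 0.4433 -0.1876] [115. 116.] [ 0.4435 -0.1877] 0.1167 | scene [ 0.4563 -0.1871] [112. 171.]
bell top [0.6453 0.0149] [115. 116.] [0.6452 0.0146] 0.117 | scene [0.654 0.013] [111. 152.]
cup top [0.5432 0.2196] [115. 116.] [0.5431 0.2195] 0.1173 | scene [0.5542 0.2153] [110. 166.]
trivet [0.3739179  0.02487446 0.006     ] jar [0.71615727 0.23426792 0.075     ]
```

View pics/c1.png

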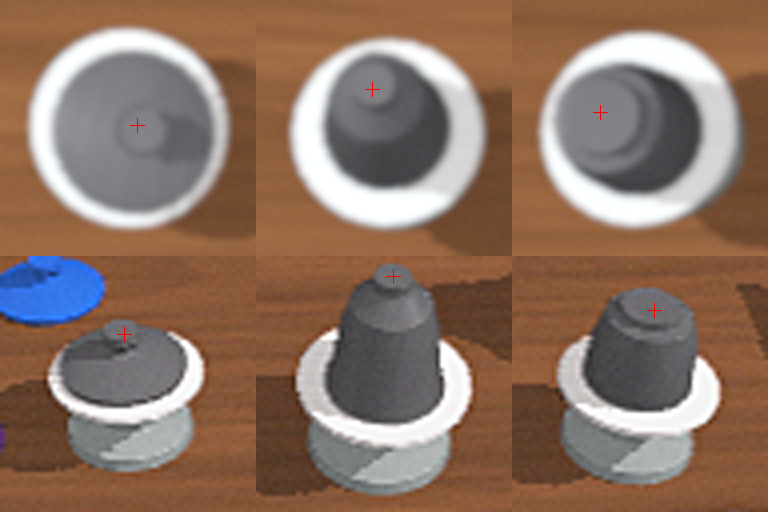

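The enlarged crops confirm the dark grey lid, bell and cup, each on its own white pan. The pans measure about 115 mm against 112 mm, and the predicted tops land on the knob, crown and foot. The knob is really about 2 px to the right and below the mark, so I'll use about (0.440,-0.190). Next I'll tap the lid with the fingers shut, feeling for contact first.

```bash
cat >> h.py <<'E'
Q=[0,1,0,0]
def tap(x,y,ztop,first=True):
    ctrl.reach([x,y,max(.22,ztop+.06)],Q)
    ctrl.move_l([x,y,ztop+.012],.12)
    ctrl.wait(.2); f0=ctrl.read_wrist_force()
    hit=ctrl.move_l([x,y,ztop-.005],.02,max_force=2.0)
    p=ctrl.read_ee_pos(); print("hit",hit,p.round(4),(ctrl.read_wrist_force()-f0).round(2),ctrl.read_time())
    return hit,p,f0
def sink(z,mf=12):
    p=ctrl.read_ee_pos(); f0=ctrl.read_wrist_force()
    s=ctrl.move_l([p[0],p[1],z],.015,max_force=mf); ctrl.wait(.1)
    print("sunk",s,ctrl.read_ee_pos().round(4),(ctrl.read_wrist_force()).round(2))
E
python3 - <<'E'
from h import *
ctrl.grip(0.0,20)
hit,p,f0=tap(.440,-.190,.094)
if hit and abs(p[2]-.094)<.004: sink(p[2]-.005)
print(f0.round(2),ctrl.read_time())
E
```

```text
hit False [ 0.4401 -0.19    0.0892] [-1.06  0.68  1.3 ] 4.8583
[ 0.39  0.58 -0.24] 4.8583
```

The move finished without tripping the 2 N threshold, so I'll check whether the pan sank before going on.

```bash
python3 - <<'E'
from h import *
print(ctrl.read_wrist_force().round(2),ctrl.read_gripper_width())
a=ctrl.snapshot("scene")
ctrl.move_l([.44,-.19,.12],.1); print(ctrl.read_wrist_force().round(2)); 
b=ctrl.snapshot("scene"); o=cv2.imread("pics/scene0.png")
cr=lambda i:cv2.resize(i[140:215,165:240],None,fx=3.5,fy=3.5,interpolation=cv2.INTER_CUBIC)
cv2.imwrite("pics/c2.png",np.hstack([cr(o),cr(a),cr(b)]))
E
```

```text
[-0.67  1.26  1.06] -0.0012181563442946674
[-0.18  0.01 -0.15]
```

View pics/c2.png

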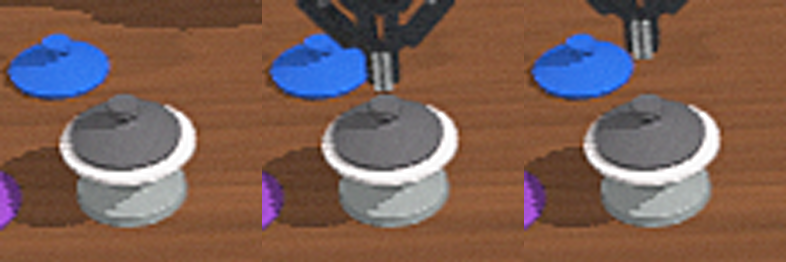

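The crops (before, at the bottom, after) show the fingertips ending at about (200,166), just above or behind the knob top, with no visible sinking. I'll compare the tip's true projection with its pixel to find any offset.

```bash
python3 - <<'E'
from h import *
for X in([.4401,-.19,.0892],[.44,-.19,.12]): print(proj("scene",np.array(X)).round(1),proj("top",np.array(X)).round(1))
print(ctrl.read_ee_pos().round(4), ctrl.read_eef_rot())
s=ctrl.snapshot("scene"); t=ctrl.snapshot("top")
o=cv2.imread("pics/top0.png")
f=lambda i,x,y,P,n:cv2.drawMarker(cv2.resize(i[y:y+64,x:x+64],None,fx=6,fy=6,interpolation=cv2.INTER_CUBIC),tuple(int(v) for v in (proj(n,np.array(P))-[x,y]+.5)*6),(0,0,255),0,14,1)
cv2.imwrite("pics/c3.png",np.hstack([f(s,170,135,[.44,-.19,.12],"scene"),f(t,280,196,[.44,-.19,.12],"top")]))
E
```

```text
[200.  170.9] [311.7 228.4]
[199.3 162.2] [314.2 228.3]
[ 0.44   -0.19    0.1198] [-2.04463075e-05  9.99999998e-01  2.00306368e-06 -5.40347557e-05]
```

View pics/c3.png

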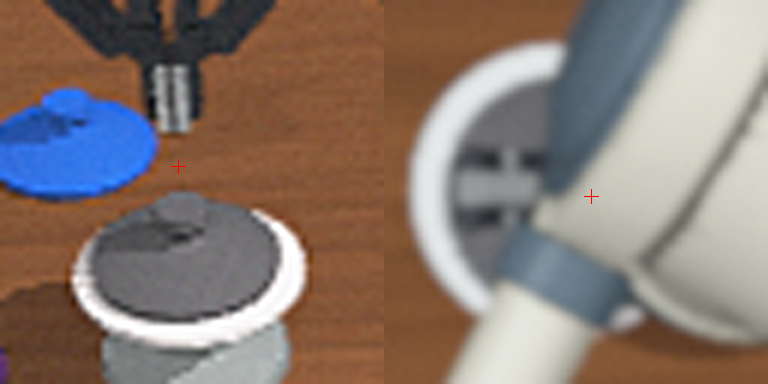

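In the left view the tip shows at about (198.7,157) against a predicted (199.3,162), 5 px off. So the visible fingertip isn't where the TCP should be. I'll tilt the tool outward in free space, so both cameras see the tip, and triangulate it.

```bash
python3 - <<'E'
from h import *
from scipy.spatial.transform import Rotation as Ro
ctrl.move_l([.44,-.19,.24],.25)
r=(Ro.from_euler('y',-55,degrees=True)*Ro.from_quat([1,0,0,0])).as_quat()
P=[.50,-.10,.25]
ctrl.reach(P,[r[3],r[0],r[1],r[2]]); ctrl.wait(.3)
P=ctrl.read_ee_pos(); print(P.round(4),ctrl.read_time())
tl=[]
for n in("scene","top"):
    i=ctrl.snapshot(n); cv2.imwrite(f"pics/{n}_tilt.png",i); q=proj(n,P); x,y=(q-32).astype(int); print(n,q.round(1),x,y)
    w=cv2.resize(i[y:y+64,x:x+64],None,fx=6,fy=6,interpolation=cv2.INTER_CUBIC)
    cv2.drawMarker(w,tuple(int(v) for v in (q-[x,y]+.5)*6),(0,0,255),0,14,1); tl.append(w)
cv2.imwrite("pics/c4.png",np.hstack(tl))
E
```

```text
Traceback (most recent call last):
bench.PlanningError: the arm cannot take that pose within its joint ranges
```

```bash
python3 - <<'E'
from h import *
from scipy.spatial.transform import Rotation as Ro
def find():
    for a in(-55,-40,-30):
        r=(Ro.from_euler('y',a,degrees=True)*Ro.from_quat([1,0,0,0])).as_quat(); q=[r[3],r[0],r[1],r[2]]
        for x in(.5,.55,.6,.65):
            for z in(.22,.25,.3):
                if ctrl.inverse_kinematics([x,-.12,z],q) is not None:
                    print(a,x,z); return [x,-.12,z],q
P,q=find()
ctrl.reach(P,q); ctrl.wait(.3)
P=ctrl.read_ee_pos(); print(P.round(4),ctrl.read_time())
tl=[]
for n in("scene","top"):
    i=ctrl.snapshot(n); cv2.imwrite(f"pics/{n}_tilt.png",i); u=proj(n,P); x,y=(u-32).astype(int); print(n,u.round(1),x,y)
    w=cv2.resize(i[y:y+64,x:x+64],None,fx=6,fy=6,interpolation=cv2.INTER_CUBIC)
    cv2.drawMarker(w,tuple(int(v) for v in (u-[x,y]+.5)*6),(0,0,255),0,14,1); tl.append(w)
cv2.imwrite("pics/c4.png",np.hstack(tl))
E
```

```text
-55 0.55 0.3
[ 0.5503 -0.1201  0.2999] 7.225
scene [222.1 125.7] 190 93
top [290.2 160.5] 258 128
```

View pics/c4.png

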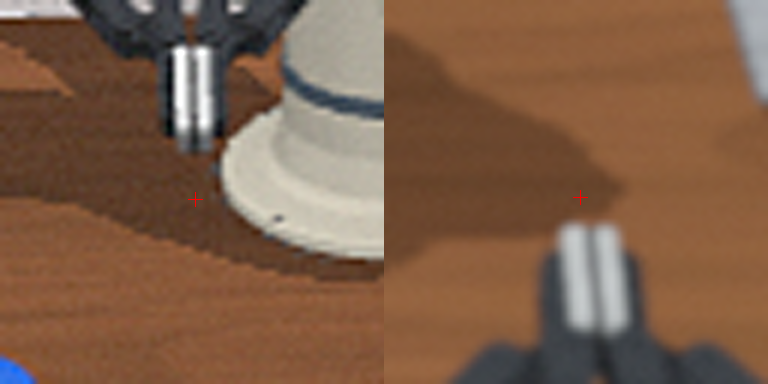

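The tip shows at about (222,117.5) in the scene view and (291.8,165) in the top view, against predictions of (222,125.7) and (290.2,160.5). I'll triangulate it.

```bash
python3 - <<'E'
from h import *
from scipy.spatial.transform import Rotation as Ro
from scipy.optimize import least_squares
P=ctrl.read_ee_pos(); q=ctrl.read_eef_rot(); R=Ro.from_quat([q[1],q[2],q[3],q[0]])
s=least_squares(lambda X:np.r_[proj("scene",X)-[222,117.5],proj("top",X)-[291.8,165]],P)
print(s.x.round(4),s.fun.round(2),"world off",(s.x-P).round(4),"tool off",R.inv().apply(s.x-P).round(4))
E
```

```text
[ 0.5395 -0.1206  0.316 ] [-0.34 -0.03 -0.23 -0.01] world off [-0.0107 -0.0005  0.0161] tool off [ 0.0071  0.0004 -0.0181]
```

The tip sits about 18 mm short of the reported TCP along the tool, with an uncertain x offset of a few mm. I'll feel for contact in 1.5 mm steps on averaged force, then sink about 4.5 mm.

```bash
cat >> h.py <<'E'
def meanF(n=8):
    a=[]
    for _ in range(n): ctrl.wait(.012); a.append(ctrl.read_wrist_force())
    return np.mean(a,0)
def feel(x,y,z0,zmin,step=.0015,sunk=.0045):
    ctrl.move_l([x,y,z0],.08); ctrl.wait(.15); f0=meanF(12); z=z0; log=[]
    while z>zmin:
        z-=step; s=ctrl.move_l([x,y,z],.02,max_force=9); f=(meanF()-f0)[2]; log.append((round(z,4),round(float(f),2)))
        if s or f>2.0: break
    else: print("no contact",log); return None
    print(log[-4:],"stop",s)
    if s: return None
    zc=z; s=ctrl.move_l([x,y,z-sunk],.015,max_force=10); F=meanF()-f0; print("end",ctrl.read_ee_pos().round(4),F.round(2),s,ctrl.read_time())
    return zc
E
python3 - <<'E'
from h import *
P=[.446,-.190,.16]; ctrl.reach(P,Q)
print(feel(P[0],P[1],.0895,.064)); s=ctrl.snapshot("scene")
ctrl.move_l(P,.12); e=ctrl.snapshot("scene"); o=cv2.imread("pics/scene0.png")
cr=lambda i:cv2.resize(i[150:214,170:234],None,fx=4,fy=4,interpolation=cv2.INTER_CUBIC)
cv2.imwrite("pics/c5.png",np.hstack([cr(o),cr(s),cr(e)])); print(ctrl.read_time())
E
```

```text
[(0.0745, -0.0), (0.073, -0.1), (0.0715, 0.98), (0.07, 4.07)] stop False
end [ 0.4462 -0.1901  0.0654] [ 1.81 -0.77  2.03] False 14.0
0.06999999999999998
15.0417
```

View pics/c5.png

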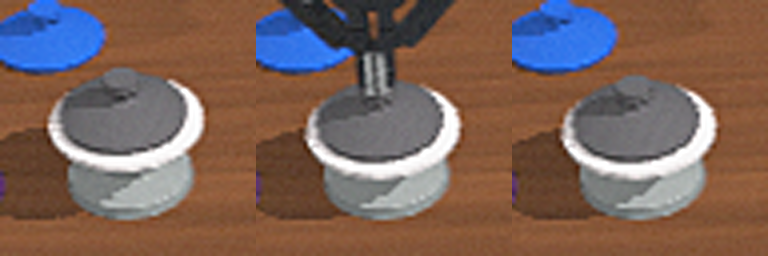

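The lid was met at TCP z of about 0.0718, so the tip really is about 22 mm behind the TCP, and the knob has sunk by about 1.5 px, or roughly 5 mm. I'll check that sinking by image registration, and tap the bell only if it holds.

```bash
cat >> h.py <<'E'
def drop(o,e,c,P):
    m=np.zeros(o.shape[:2],np.uint8); cv2.ellipse(m,c,(22,20),0,0,360,255,-1)
    g=lambda i:cv2.cvtColor(i,cv2.COLOR_BGR2GRAY)
    x,y=c[0]-30,c[1]-34; A,B,M=[k[y:y+60,x:x+60].copy() for k in(g(o),g(e),m)]
    _,W=cv2.findTransformECC(A,B,np.eye(2,3,dtype=np.float32),cv2.MOTION_TRANSLATION,(3,200,1e-5),M,3)
    P=np.array(P,float); k=(proj("scene",P-[0,0,.01])-proj("scene",P))[1]/10
    print("shift px",W[:,2].round(2),"mm",round(float(W[1,2]/k),2)); return W[1,2]/k
E
python3 - <<'E'
from h import *
o=cv2.imread("pics/scene0.png"); e=ctrl.snapshot("scene")
d=drop(o,e,(202,178),[.443,-.188,.07])
if 2.8<d<9:
    P=[.648,.014,.20]
    ctrl.move_l([.446,-.19,.2],.2); ctrl.reach(P,Q)
    zc=feel(P[0],P[1],.133,.116,sunk=.004); print(zc); s=ctrl.snapshot("scene")
    ctrl.move_l(P,.12); e=ctrl.snapshot("scene")
    cr=lambda i:cv2.resize(i[190:254,246:310],None,fx=4,fy=4,interpolation=cv2.INTER_CUBIC)
    cv2.imwrite("pics/c6.png",np.hstack([cr(o),cr(s),cr(e)])); drop(o,e,(278,225),[.646,.014,.09])
print(ctrl.read_time())
E
```

```text
shift px [0.11 1.81] mm 6.7
[(0.1285, 0.18), (0.127, 0.11), (0.1255, 1.29), (0.124, 3.71)] stop False
end [0.648  0.014  0.1196] [ 1.59 -0.02  1.95] False 20.175
0.124
shift px [-0.11  1.9 ] mm 6.6
21.0917
```

The lid's pan is down about 6.5 mm and the bell's about 6 mm, both within 2–10 mm. Next is the cup.

```bash
python3 - <<'E'
from h import *
o=cv2.imread("pics/scene0.png")
P=[.547,.2195,.20]
ctrl.reach(P,Q)
zc=feel(P[0],P[1],.1065,.09,sunk=.0035); print(zc)
ctrl.move_l(P,.12); ctrl.move_l([.45,.22,.25],.2); e=ctrl.snapshot("scene"); t=ctrl.snapshot("top")
drop(o,e,(346,193),[.543,.2195,.08]);drop(o,e,(278,225),[.646,.014,.09]);drop(o,e,(202,178),[.443,-.188,.07])
cv2.imwrite("pics/c7.png",np.hstack([e[150:260,160:380]]).repeat(3,0).repeat(3,1)); print(ctrl.read_time())
E
```

```text
[(0.1035, 0.16), (0.102, 0.1), (0.1005, -0.02), (0.099, 2.26)] stop False
end [0.5471 0.2195 0.0955] [0.15 0.21 3.21] False 25.6083
0.09899999999999999
shift px [-0.27  1.29] mm 4.67
shift px [-0.11  1.9 ] mm 6.6
shift px [0.11 1.83] mm 6.76
27.425
```

View pics/c7.png

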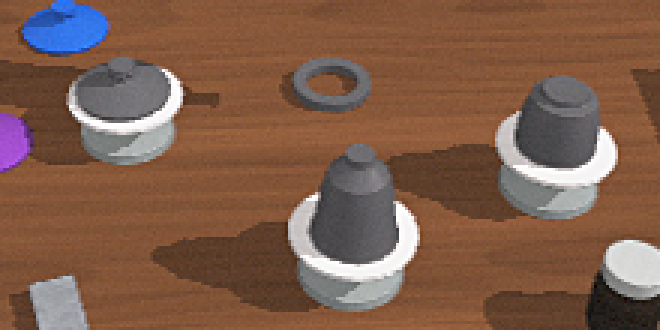

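All three castings stand upright and centred on their sunken pans, the ring and jar are where they were, and the arm is clear.

```bash
python3 -c "
from bench import ctrl
print(ctrl.hand_in())"
```

```text
the job is handed in; nothing more can be done
None
```

I tapped the lid, bell and cup in that order and handed the job in; by camera their pans sank about 6.7, 6.6 and 4.7 mm, and all three castings still stand upright on their rests (the hand-in returned no verdict).

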